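# Set out the coffee dripper and its tools

## Robot

A 6-joint arm with a two-finger parallel gripper is mounted at the origin on the work surface. World frame = base frame: x ahead of the robot, y to its left, z up, the work surface at z = 0. Lengths are in m, angles in rad, forces in N, time in s.
With the tool pointing down it reaches from about 0.35 to 0.775 m from the base axis. Payload 7.3 kg.
Tool frame: the origin (TCP) lies on the centre line of the jaws, within the pads' length; the fingertips stand 17 mm ahead of it and the grasp point (between the pads) lies 2 mm behind it (robot.tcp_to_tips is the distance from the TCP to the fingertips, in m); z points along the fingers, y is the line along which they close (so a half turn about z gives the same grasp; the last joint's range is limited). The gripper opens to 92 mm and grips with 3 to 60 N. Pads are 19 mm wide; open, the fingers measure 130 mm over their backs; the gripper's body (75 mm by 190 mm) begins 47 mm behind the grasp point.
Start: joints at [-1.459, 0.342, 1.524, -0, 1.275, -0.146], TCP at [0.134, -0.508, 0.212] pointing down, gripper open.
Joint ranges: [-2.53, 2.53], [-0.77, 2.02], [0.04, 2.7], [-1, 4.14], [0.28, 2.66], [-3.11, 3.11]. Speed limits (rad/s): [2.57, 2.57, 3.14, 3.14, 3.14, 3.14].

## Interface

Orientations are given as [roll, pitch, yaw] about the fixed x, y, z axes, in that order (R = Rz(yaw) Ry(pitch) Rx(roll)).
In Python, from cell import robot gives the robot as it stands. The module is installed in compiled form; this text tells all that it offers.
- The arm moves only by the tool carry_out, never from a script. Its argument "commands" is a list of rows, each a list of 3 entries, a list of its own where there are three numbers: the shift along the tool's x, y, z in m, then the turn about the tool's z in rad, then the opening, from 0 (shut) to 1 (fully open). In form: [[[dx, dy, dz], yaw, claw], ...]. A call has 1 to 20 rows; each row shifts and turns the commanded pose from where the row before left it, along the tool's axes as they then stand; what a row does not reach is not made up. A row lasts 1/8 s, in which the tool goes at most 62.5 mm and 10.7 degrees, less where a joint would pass 70% of its speed; a pose out of reach is approached as far as the arm can. A call is refused whole if a number of a shift passes 0.0625 or a number of a turn 0.188, either way. A call with a gripper value outside its range is refused whole. The fingers move at their own pace and stop on an object; "newtons" is the grip in N (left out, the last holds). Time passes only in rows, so rows that do not move let the fingers close. It gives the time, the measured TCP pose, the force, the opening and the grip force at its end, in the units of the state.
- robot.observe(): the state, without advancing time (a new reading comes with each control period).
- robot.read_camera(name): name is "side" or "top" or "wrist"; returns a dict with "pixels" (384x512x3 uint8, red, green, blue), "fx", "fy", "cx", "cy" (pixels), "k1" (the pictures are not rectified: a ray, as slopes to the right and down, at radius r is drawn at 1 + k1 r^2 times it, then the intrinsics apply), "view" (4x4, takes a point from world to camera coordinates); the wrist camera has in their place "T_tool_cam" (4x4, takes a point from camera to tool coordinates, whose origin is the TCP and whose axes are the flange's). Camera axes: x right, y up, looking along -z (the intrinsics and any distortion apply to the point x, -y, -z); pixel columns grow to the right and rows downward; lengths in m; the calibration is good to about 2 mm. A picture is of the moment at which its call begins: read the wrist's pose just before it. There is no depth.
- robot.hand_in(): hands the job in; it is judged then, once.
Trained networks look in a picture, given as the dict that the camera call returned (one of the last four; its "shot" number tells which), for a name from the list of things; names that differ only in an ending like _2 or _b are one class to them, and where a whole thing is asked for, a point or a joint stands for the part that bears it (a point fixed in the world has none). Each returns a list of dicts, best first, with "p" (0 to 1); they miss things now and then, are a little off and sometimes report something else, mostly with a low value. They report only what shows in the picture. A call takes as long as a camera call. They do not tell look-alikes from the thing itself.
- robot.find_in(picture, name): "at" ([column, row] in pixels, amid what is visible of it).
- robot.tip_of(picture, name): "at" ([column, row] in pixels: a listed point, or the origin of a listed thing).
The state is a dict: "time": time; "qpos": joint angles; "qvel": joint speeds; "joint_efforts": joint torques, N m; "tool_pos": TCP position; "tool_rot": TCP orientation; "contact_force": force on the tool from outside, world axes, zero at the start; "torque": the same for the moment, N m; "opening": finger opening in m; "grip_force": force on a finger pad.
Only numpy, scipy, OpenCV 4.12 (cv2) and the standard library are available. Lean on these libraries where they do the work, as an engineer would, in place of code of your own. Each camera call takes 0.05 s, during which the arm holds its last target. There are 200 camera calls.

## Task

Set out the coffee things: stack the dripper from the bottom up, first the tumbler upright in the middle of the cork coaster, then the metal drip filter seated on the tumbler's mouth, then the small knobbed lid seated on the filter. Lay the two tools lengthwise in the middle of the tray's compartments in order of use, starting from the side with the bar handle: the yellow scoop in the compartment beside the bar, open side up, and the bamboo spoon in the other. Leave the moka pot, the canister and the little salt jar standing where they are, and let go of everything.

Things in the scene. Friction and masses are not known exactly. Their poses are not given: they have to be found in the camera images.
- tumbler_mid (a point): Blue stoneware tumbler, open at the top, loose, about 220 g, 80 mm tall, standing upright; outside diameter 58 mm at the foot and 66 mm at the rim, wall 4 mm (mouth 58 mm inside). This point is on its axis, 40 mm above its underside; z is its axis, pointing up.
- filter_mid (a point): Aluminium drip filter, loose, 150 g, 61 mm tall, upright. From its underside up: tapered boss (36 mm across below, 50 above) 0 to 8 mm, goes into the tumbler's mouth; flange 88 mm across, 8 to 11 mm, rests on the tumbler's rim; open cup 56 mm across (51 inside), 11 to 61 mm, to be gripped above the flange. This point: on the axis, 30.5 mm above its underside; z up.
- lid_mid (a point): Steel lid of the filter, loose, 80 g, 37 mm tall, upright. From its underside up: tapered boss (32 mm across below, 45 above) 0 to 8 mm, goes into the filter's cup; disc 62 mm across, 8 to 11 mm, rests on the filter's rim; black round knob 18 mm across, 11 to 37 mm, to grip it by. This point: on the axis, 18.5 mm above its underside; z up.
- scoop_mid (a point): Yellow plastic measuring scoop, loose, 40 g, 141 mm long, lying open side up. x runs from handle end to bowl. This point: mid-length, 15 mm above its underside. Bowl 46 mm across, 30 mm tall, centred 47.5 mm along +x; straight handle 11 mm wide (y), its 6 mm thickness lying 9 to 15 mm above this point, from the bowl to 70 mm along -x: grip it here, across y. z up.
- spoon_mid (a point): Bamboo spoon, loose, 40 g, 180 mm long, lying flat. x runs from the handle end (90 mm along -x) to the flat round blade (40 mm across, 10 mm thick, centred 70 mm along +x). This point: mid-length, 6 mm above its underside; the handle here is 12 mm wide (y) and 12 mm thick. z up.
- coaster: Round cork coaster, fixed on the counter, 100 mm in diameter and 6 mm thick. Origin at the centre of its underside.
- tray: Shallow pale wooden tray, fixed, 230 mm long (x), 182 mm wide (y); rim and divider 13 mm above the counter, floor 5 mm above it. A divider along x at y = 0 makes two compartments, 220 by 83 mm inside, centred at y = +44 and -44 mm. A dark steel bar handle (90 mm long, 16 mm high, reaching to y = +116 mm) is on the +y long side. Origin: centre of its underside, z up.
- moka: Bystander: eight-sided aluminium moka pot, loose, 166 mm tall, about 92 mm across, black handle reaching 82 mm along +y. Origin at the centre of its underside. Leave it standing where it is.
- canister: Bystander: white ceramic coffee canister with a steel top and a press button, loose, 102 mm in diameter, 140 mm tall. Origin at the centre of its underside. Leave it standing where it is.
- salt: Bystander: little glass salt jar with a steel cap, loose, 40 mm in diameter, 50 mm tall, standing among the dripper's parts. Origin at the centre of its underside. Leave it standing where it is.
Not all that is in view belongs to the job. Of the things shaped like the part that bears scoop_mid, the yellow one is meant.

How it is judged:
On the way, in this order (a step that is already met when the one before it is completed fails the run):
1. the tumbler stands upright on the coaster (horizontal distance between tumbler_mid and coaster below 0.012 m and z of tumbler_mid in the frame of coaster between 0.042 and 0.05 m and angle between tumbler_mid's own z axis and vertical below 0.1 rad), for 0.2 s.
2. the filter is seated on the tumbler, on the coaster (all of step 1 and horizontal distance between filter_mid and tumbler_mid below 0.008 m and z of filter_mid in the frame of tumbler_mid between 0.0585 and 0.0665 m and angle between filter_mid's own z axis and vertical below 0.1 rad), for 0.2 s.
3. the lid is seated on the filter, on the tumbler, on the coaster (all of step 2 and horizontal distance between lid_mid and filter_mid below 0.008 m and z of lid_mid in the frame of filter_mid between 0.037 and 0.045 m and angle between lid_mid's own z axis and vertical below 0.1 rad), for 0.2 s.
At the end, for the whole second after the job is handed in: Tumbler upright within 12 mm of the coaster's centre; filter and lid seated level, each within 8 mm of the axis below, 4 mm in height; scoop open side up beside the bar, spoon in the other side, along the tray to 0.25 rad, middles within 18 mm across and 30 mm along; all free, at rest (all of step 3 and x of scoop_mid in the frame of tray between -0.03 and 0.03 m and y of scoop_mid in the frame of tray between 0.026 and 0.062 m and z of scoop_mid in the frame of tray between 0.016 and 0.024 m and angle between the x axis of each of scoop_mid, spoon_mid and the x axis of tray, either way round below 0.25 rad and angle between each of scoop_mid, spoon_mid's own z axis and vertical below 0.12 rad and x of spoon_mid in the frame of tray between -0.03 and 0.03 m and y of spoon_mid in the frame of tray between -0.062 and -0.026 m and z of spoon_mid in the frame of tray between 0.007 and 0.015 m and linear speed of each of tumbler, filter, lid, scoop, spoon below 0.02 m/s); the robot touches nothing.
It fails at once if the moka pot is shifted by more than 30 mm or tipped (distance of moka from where it was at the start of the episode above 0.03 m or angle between moka's own z axis and vertical above 0.35 rad).
It fails at once if the canister is shifted by more than 30 mm or tipped (distance of canister from where it was at the start of the episode above 0.03 m or angle between canister's own z axis and vertical above 0.35 rad).
It fails at once if the salt jar is shifted by more than 30 mm or tipped (distance of salt from where it was at the start of the episode above 0.03 m or angle between salt's own z axis and vertical above 0.35 rad).
It also fails if it takes over 125 s, if anything falls off the work surface, if the arm or the gripper's body presses on something with over 40 N, if the wrist force passes 120 N, or if a joint passes its speed limit or range.

## Working session

There is one attempt and no reset: what is moved stays moved. The work goes in short steps, Python scripts to look and compute and a tool call to move; the robot and the scene stay as the last step left them, time stands still between calls to the robot, and variables do not carry over. Pictures are saved under pics/ and viewed, at most 14 in all, crops included, and the job is handed in when it is done.

Besides the shell and the picture viewer there is one more tool, called after ">>>" by a JSON object that holds its "api" and its "payload". carry_out: Moves the arm, as the interface text tells. Its arguments: {"type":"object","properties":{"commands":{"type":"array"},"newtons":{"type":"number"}},"required":["commands"]}

```bash
mkdir -p pics
cat > h.py <<'E'
import numpy as np, cv2
from scipy.spatial.transform import Rotation as R
from cell import robot
def toolT():
    s=robot.observe(); T=np.eye(4); T[:3,:3]=R.from_euler('xyz',s['tool_rot']).as_matrix(); T[:3,3]=s['tool_pos']; return T
def shot(name):
    T=toolT(); p=robot.read_camera(name)
    p['c2w']=T@np.array(p['T_tool_cam']) if name=='wrist' else np.linalg.inv(np.array(p['view']))
    return p
def ray(p,uv):
    K=np.array([[p['fx'],0,p['cx']],[0,p['fy'],p['cy']],[0,0,1.]])
    a,b=cv2.undistortPoints(np.array([[uv]],float),K,np.array([p['k1'],0,0,0.]))[0,0]
    return p['c2w'][:3,3],p['c2w'][:3,:3]@np.array([a,-b,-1])
def at_z(p,uv,z):
    o,d=ray(p,uv); return o+d*(z-o[2])/d[2]
def proj(p,X):
    c=np.linalg.inv(p['c2w'])@np.append(X,1); a,b=c[0]/-c[2],c[1]/c[2]
    f=1+p['k1']*(a*a+b*b); return np.array([p['cx']+p['fx']*a*f,p['cy']+p['fy']*b*f])
def save(p,n,box=None,s=1):
    im=p['pixels'][...,::-1]
    if box: im=im[box[1]:box[3],box[0]:box[2]]
    cv2.imwrite('pics/'+n+'.png',cv2.resize(im,None,fx=s,fy=s,interpolation=cv2.INTER_CUBIC))
E
python3 - <<'E'
from h import *
Z=dict(tumbler_mid=.04,filter_mid=.0305,lid_mid=.0185,scoop_mid=.015,spoon_mid=.006,coaster=0,tray=0,moka=0,canister=0,salt=0)
print(robot.observe())
for c in('top','side'):
    p=shot(c); save(p,c,None,1.5); print(c,p['c2w'][:3,3].round(3),p['fx'],p['k1'])
    for n,z in Z.items():
        print(n,[(round(d['p'],2),np.round(d['at']).tolist(),at_z(p,d['at'],z)[:2].round(3).tolist()) for d in robot.tip_of(p,n)[:3]])
E
```

```text
{'time': 0.0, 'qpos': array([-1.45900668e+00,  3.42688912e-01,  1.52502023e+00, -1.49890171e-06,
        1.27541010e+00, -1.45990894e-01]), 'qvel': array([ 8.55006954e-04, -1.81157155e-03, -8.56976368e-04,  1.27391268e-03,
       -1.10476973e-03,  5.75589716e-05]), 'joint_efforts': array([-3.66559207e-04, -4.31246674e+01, -2.44221514e+01,  7.17030955e-02,
        5.60436992e-02, -9.59831391e-05]), 'tool_pos': array([ 0.13381758, -0.50720974,  0.21166142]), 'tool_rot': array([-3.14008210e+00, -2.20658371e-04,  2.57780809e-01]), 'contact_force': array([-0.19408833,  0.73525609, -0.4044358 ]), 'torque': array([ 0.02268738, -0.01946297, -0.05147085]), 'grip_force': 0.0, 'opening': 0.09170784794635636}
top [0.352 0.097 1.081] 403.9940643748131 -0.107869699444166
tumbler_mid [(0.81, [405.0, 165.0], [0.573, -0.327])]
filter_mid [(0.71, [407.0, 237.0], [0.381, -0.323])]
lid_mid [(0.98, [326.0, 216.0], [0.439, -0.11])]
scoop_mid [(0.97, [95.0, 219.0], [0.44, 0.504]), (0.69, [266.0, 116.0], [0.718, 0.042]), (0.62, [176.0, 307.0], [0.209, 0.286])]
spoon_mid [(0.87, [286.0, 188.0], [0.519, -0.00
[... 345 characters left out ...]
 [0.56, -0.323])]
filter_mid [(0.89, [216.0, 356.0], [0.387, -0.325])]
lid_mid [(0.91, [236.0, 264.0], [0.445, -0.112])]
scoop_mid [(0.96, [335.0, 200.0], [0.729, 0.059]), (0.86, [255.0, 197.0], [0.511, 0.09]), (0.79, [149.0, 154.0], [0.207, 0.288])]
spoon_mid [(0.61, [263.0, 229.0], [0.521, -0.01])]
coaster [(0.65, [304.0, 261.0], [0.612, -0.111])]
tray [(0.58, [228.0, 152.0], [0.449, 0.284]), (0.17, [370.0, 289.0], [0.757, -0.202])]
moka [(0.96, [329.0, 159.0], [0.756, 0.226]), (0.59, [267.0, 301.0], [0.508, -0.205])]
canister [(0.6, [371.0, 290.0], [0.757, -0.204]), (0.29, [256.0, 197.0], [0.514, 0.1])]
salt [(0.57, [326.0, 163.0], [0.742, 0.213]), (0.56, [269.0, 304.0], [0.511, -0.212])]
```

View pics/top.png

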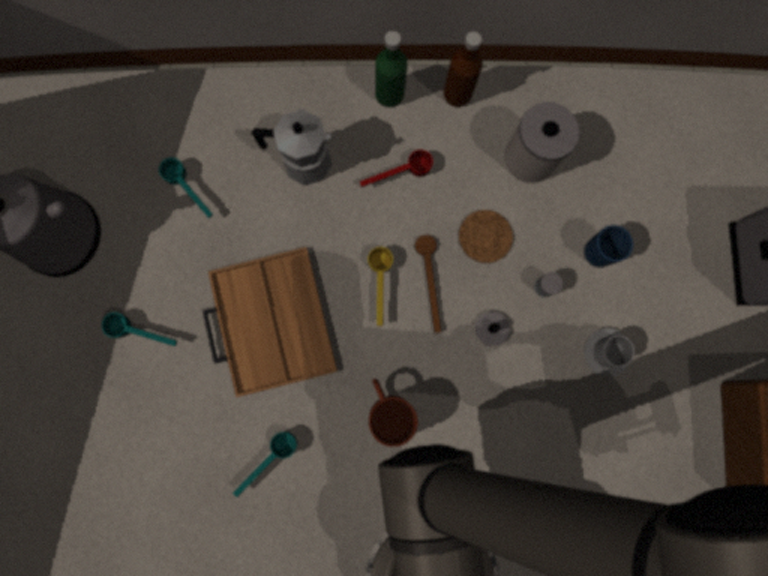

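View pics/side.png

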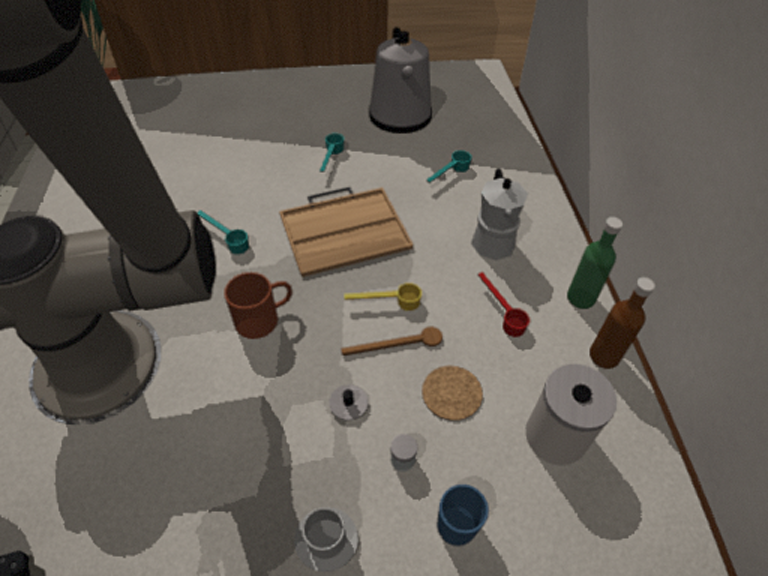

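The top view shows the yellow scoop at about (380,285)/1.5, with look-alikes in red (400,170) and teal (188,187), (140,328) and (265,463). The bar handle is on the tray's left (world +y) side, and the grey moka, canister and salt match their descriptions. I start with the tumbler.

```bash
cat >> h.py <<'E'
def go(x,y,z,yaw=None):
    """tool-axes shift needed to reach world pose"""
    T=toolT(); d=T[:3,:3].T@(np.array([x,y,z])-T[:3,3]); n=int(np.ceil(np.abs(d).max()/.05))
    print('shift',d.round(4),'rows',n,'each',(d/max(n,1)).round(4), 'yaw turn(tool z)', None if yaw is None else round(-(yaw-robot.observe()['tool_rot'][2]),4))
E
python3 - <<'E'
from h import *
p=shot('wrist'); print(np.array(p['T_tool_cam']).round(3),p['fx'])
go(.567,-.325,.25)
p=shot('top'); save(p,'scoops',(60,60,310,350),2)
E
```

```text
[[ 0.001  0.964  0.265  0.071]
 [ 1.    -0.    -0.001  0.   ]
 [-0.001  0.265 -0.964 -0.172]
 [ 0.     0.     0.     1.   ]] 301.46152874564
shift [ 0.4654 -0.0662 -0.0377] rows 10 each [ 0.0465 -0.0066 -0.0038] yaw turn(tool z) None
```

View pics/scoops.png

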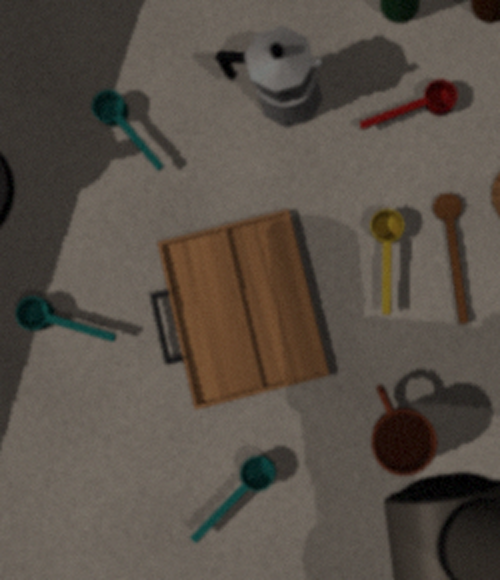

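The crop confirms it: the yellow scoop has its bowl at (387,225) and its handle running to (387,312), next to the spoon. Now I move above the tumbler.

>>> {"api": "carry_out", "payload": {"commands": [[[0.0465,-0.0066,-0.0038],0,1],[[0.0465,-0.0066,-0.0038],0,1],[[0.0465,-0.0066,-0.0038],0,1],[[0.0465,-0.0066,-0.0038],0,1],[[0.0465,-0.0066,-0.0038],0,1],[[0.0465,-0.0066,-0.0038],0,1],[[0.0465,-0.0066,-0.0038],0,1],[[0.0465,-0.0066,-0.0038],0,1],[[0.0465,-0.0066,-0.0038],0,1],[[0.0465,-0.0066,-0.0038],0,1],[[0,0,0],0,1],[[0,0,0],0,1]]}}

```text
time: 2.7
tool_pos: [0.5663, -0.3253, 0.2499]
tool_rot: [-3.141, 0.001, 0.258]
contact_force: [-0.8, -1.0, 0.0]
opening: 0.0922
grip_force: 0.0
```

```bash
cat >> h.py <<'E'
Z=dict(tumbler_mid=.04,filter_mid=.0305,lid_mid=.0185,scoop_mid=.015,spoon_mid=.006,coaster=0,tray=0,moka=0,canister=0,salt=0)
def est(cams,names,zoff=0):
    ps=[shot(c) for c in cams]
    for n in names:
        for c,p in zip(cams,ps):
            print(n,c,[(round(d['p'],2),np.round(d['at']).tolist(),at_z(p,d['at'],Z[n]+zoff)[:2].round(4).tolist()) for d in robot.tip_of(p,n)[:3]])
    return ps
E
python3 - <<'E'
from h import *
print(robot.observe()['tool_pos'],robot.observe()['tool_rot'])
p,*_=est(['wrist','top','side'],['tumbler_mid','coaster','filter_mid','lid_mid','salt']); save(p,'w1')
E
```

```text
[ 0.56626843 -0.32532227  0.24985913] [-3.14123650e+00  9.83282268e-04  2.58143989e-01]
tumbler_mid wrist [(0.74, [258.0, 157.0], [0.5737, -0.3261])]
tumbler_mid top [(0.94, [404.0, 165.0], [0.5736, -0.3257])]
tumbler_mid side [(0.66, [304.0, 344.0], [0.5684, -0.3217])]
coaster wrist [(0.8, [114.0, 93.0], [0.6036, -0.1141])]
coaster top [(0.64, [324.0, 158.0], [0.6013, -0.1147])]
coaster side [(0.71, [306.0, 264.0], [0.6153, -0.1179])]
filter_mid wrist [(0.96, [229.0, 274.0], [0.394, -0.329])]
filter_mid top [(0.76, [406.0, 234.0], [0.3865, -0.3215])]
filter_mid side [(0.84, [217.0, 358.0], [0.3887, -0.3288]), (0.69, [307.0, 344.0], [0.5758, -0.3203])]
lid_mid wrist []
lid_mid top []
lid_mid side [(0.55, [233.0, 265.0], [0.4368, -0.113])]
salt wrist [(0.62, [170.0, 176.0], [0.5088, -0.2126])]
salt top [(0.56, [360.0, 191.0], [0.5099, -0.212])]
salt side [(0.92, [270.0, 305.0], [0.5141, -0.2138])]
```

View pics/w1.png

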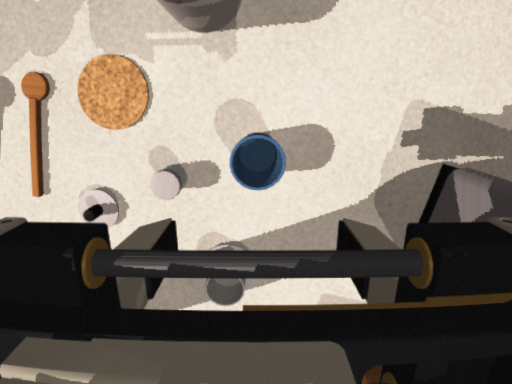

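The wrist view shows the tumbler rim around (257,161), the coaster at (113,92), salt at (166,184), the lid at (98,207) and the spoon at (36,135). I'll segment these by colour for better centres.

```bash
cat >> h.py <<'E'
def blob(p,lo,hi,near,minA=60):
    """fit ellipse to the HSV blob nearest a pixel -> centre, axes, contour"""
    m=cv2.inRange(cv2.cvtColor(p['pixels'],cv2.COLOR_RGB2HSV),lo,hi)
    m=cv2.morphologyEx(m,cv2.MORPH_CLOSE,np.ones((5,5)))
    cs=[c for c in cv2.findContours(m,0,1)[0] if cv2.contourArea(c)>minA]
    c=min(cs,key=lambda c:abs(cv2.pointPolygonTest(c,near,True)) if cv2.pointPolygonTest(c,near,False)<0 else 0)
    return cv2.fitEllipse(cv2.convexHull(c)),c
E
python3 - <<'E'
from h import *
p=shot('wrist')
e,c=blob(p,(95,90,20),(125,255,255),(257,161)); print(e,at_z(p,e[0],.08))
for du in (-1,1):
  print(at_z(p,(e[0][0]+du*e[1][0]/2,e[0][1]),.08).round(4))
e,c=blob(p,(5,80,90),(25,255,255),(113,92)); print(e,at_z(p,e[0],.006))
E
```

```text
((257.2390441894531, 161.99221801757812), (54.29836654663086, 55.180084228515625), 176.11485290527344) [ 0.57525298 -0.32442748  0.08      ]
[ 0.5673 -0.2942  0.08  ]
[ 0.5832 -0.3546  0.08  ]
((112.69393920898438, 92.00167846679688), (69.73930358886719, 76.46068572998047), 153.00823974609375) [ 0.60592157 -0.11462794  0.006     ]
```

>>> {"api": "carry_out", "payload": {"commands": [[[0.0075,0.002,0],0,1],[[0,0,0.05],0,1],[[0,0,0.05],0,1],[[0,0,0.05],0,1],[[0,0,0.025],0,1],[[0,0,0.025],0,1],[[0,0,0],0,1],[[0,0,0],0,0.5],[[0,0,0],0,0.5],[[0,0,0],0,0.5],[[0,0,0],0,0.5],[[0,0,0],0,0.5],[[0,0,0],0,0.5]], "newtons": 20}}

```text
time: 5.28
tool_pos: [0.5749, -0.3252, 0.0514]
tool_rot: [3.141, -0.001, 0.258]
contact_force: [-1.1, 3.0, 6.3]
opening: 0.0658
grip_force: 20.0
```

>>> {"api": "carry_out", "payload": {"commands": [[[0,0,-0.03],0,0.5],[[0,0,-0.03],0,0.5],[[0,0,-0.03],0,0.5],[[0,0,0],0,0.5]]}}

```text
time: 5.78
tool_pos: [0.5755, -0.3263, 0.1424]
tool_rot: [3.138, -0.003, 0.258]
contact_force: [1.1, 0.7, -3.1]
opening: 0.0656
grip_force: 20.0
```

Run:
```python
from h import *
go(.605,-.1145,.14)
```

```text
shift [ 0.0825 -0.1973  0.0018] rows 4 each [ 0.0206 -0.0493  0.0005] yaw turn(tool z) None
```

>>> {"api": "carry_out", "payload": {"commands": [[[0.0138,-0.0329,0],0,0.5],[[0.0138,-0.0329,0],0,0.5],[[0.0138,-0.0329,0],0,0.5],[[0.0138,-0.0329,0],0,0.5],[[0.0138,-0.0329,0],0,0.5],[[0.0138,-0.0329,0],0,0.5],[[0,0,0],0,0.5],[[0,0,0],0,0.5]]}}

```text
time: 6.78
tool_pos: [0.6035, -0.1136, 0.1389]
tool_rot: [-3.141, 0.002, 0.258]
contact_force: [-0.1, -0.2, -3.0]
opening: 0.0657
grip_force: 20.0
```

Run:
```python
from h import *
print(robot.observe()['tool_pos'])
p=shot('wrist'); save(p,'w2')
e,c=blob(p,(95,90,20),(125,255,255),(257,161)); print(e,at_z(p,e[0],.171))
est(['top','side'],['coaster'])
q=shot('side'); 
for n in('tumbler_mid',): print([at_z(q,d['at'],.131) for d in robot.tip_of(q,n)])
```

```text
[ 0.60354018 -0.11360853  0.13887514]
((255.20372009277344, 221.6067352294922), (103.13060760498047, 122.32400512695312), 85.94131469726562) [ 0.61849571 -0.10954604  0.171     ]
coaster top [(0.48, [322.0, 155.0], [0.6107, -0.1109])]
coaster side [(0.86, [305.0, 264.0], [0.6127, -0.1173])]
[array([ 0.597136  , -0.11223224,  0.131     ])]
```

View pics/w2.png

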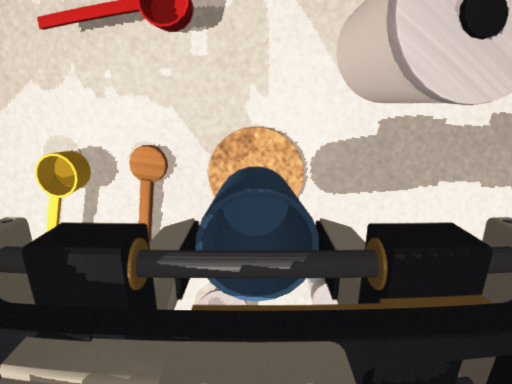

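Run:
```python
from h import *
from scipy.optimize import least_squares
p=shot('wrist')
e,c=blob(p,(5,80,90),(25,255,255),(257,140)); c=c[:,0].astype(float)
P=np.array([at_z(p,q,.006)[:2] for q in c if q[1]<165])
r=least_squares(lambda x:np.hypot(*(P-x).T)-.05,P.mean(0),loss='soft_l1',f_scale=.001); print(r.x,np.abs(r.fun).mean(),len(P))
b=at_z(p,(258,299),.169); T=toolT(); d=T[:3,:3].T@(b-T[:3,3]); print('rim near edge in tool',d)
go(*r.x,.06)
```

```text
[ 0.60385818 -0.11291571] 0.0003675805597588829 115
rim near edge in tool [-0.03199562  0.00146764 -0.02870786]
shift [-0.     -0.001   0.0803] rows 2 each [-0.     -0.0005  0.0401] yaw turn(tool z) None
```

>>> {"api": "carry_out", "payload": {"commands": [[[0,0,0.03],0,0.5],[[0,0,0.03],0,0.5],[[0,0,0.012],0,0.5],[[0,0,0.006],0,0.5],[[0,0,0.003],0,0.5],[[0,0,0.002],0,0.5],[[0,0,0],0,0.5],[[0,0,0],0,0.5]]}}

```text
time: 8.18
tool_pos: [0.6044, -0.1134, 0.0578]
tool_rot: [3.141, -0.001, 0.258]
contact_force: [-0.1, 0.5, -3.1]
opening: 0.066
grip_force: 20.0
```

>>> {"api": "carry_out", "payload": {"commands": [[[0,0,0.001],0,0.5],[[0,0,0.001],0,0.5],[[0,0,0],0,0.5]]}}

```text
time: 8.55
tool_pos: [0.605, -0.1132, 0.0573]
tool_rot: [3.14, -0.002, 0.258]
contact_force: [-1.5, 3.2, 9.3]
opening: 0.066
grip_force: 20.0
```

Contact made. I'll release, go up and head for the filter.

>>> {"api": "carry_out", "payload": {"commands": [[[0,0,0],0,0.75],[[0,0,0],0,0.85],[[0,0,0],0,1],[[0,0,0],0,1],[[0,0,0],0,1],[[0,0,-0.03],0,1],[[0,0,-0.05],0,1],[[0,0,-0.05],0,1],[[0,0,-0.05],0,1],[[0,0,-0.02],0,1],[[0,0,0],0,1]]}}

```text
time: 9.93
tool_pos: [0.6049, -0.1136, 0.257]
tool_rot: [3.139, -0.003, 0.258]
contact_force: [-0.1, 0.5, -0.8]
opening: 0.0921
grip_force: 0.0
```

Run:
```python
from h import *
print(robot.observe()['tool_pos'])
p,q,s=est(['wrist','top','side'],['tumbler_mid'],.006)
e,c=blob(p,(95,90,20),(125,255,255),(257,161)); print(e,at_z(p,e[0],.086))
go(.388,-.324,.25)
```

```text
[ 0.60485116 -0.11357043  0.2569796 ]
tumbler_mid wrist [(0.66, [255.0, 164.0], [0.6041, -0.1127])]
tumbler_mid top [(0.86, [326.0, 156.0], [0.5964, -0.1118])]
tumbler_mid side [(0.6, [300.0, 255.0], [0.5946, -0.1183])]
((255.17921447753906, 168.9167022705078), (53.78371810913086, 55.39161682128906), 6.9173150062561035) [ 0.60542139 -0.11276137  0.086     ]
shift [-0.2623  0.1489  0.0042] rows 6 each [-0.0437  0.0248  0.0007] yaw turn(tool z) None
```

>>> {"api": "carry_out", "payload": {"commands": [[[-0.0437,0.0248,0],0,1],[[-0.0437,0.0248,0],0,1],[[-0.0437,0.0248,0],0,1],[[-0.0437,0.0248,0],0,1],[[-0.0437,0.0248,0],0,1],[[-0.0437,0.0248,0],0,1],[[0,0,0],0,1],[[0,0,0],0,1]]}}

```text
time: 11.22
tool_pos: [0.3888, -0.3237, 0.2549]
tool_rot: [-3.141, -0.0, 0.257]
contact_force: [-0.0, 0.1, -0.1]
opening: 0.0917
grip_force: 0.0
```

Run:
```python
from h import *
print(robot.observe()['tool_pos'])
p,q,s=est(['wrist','top','side'],['filter_mid','lid_mid'])
save(p,'w3',(170,90,350,225),4)
```

```text
[ 0.38875863 -0.32374071  0.25494132]
filter_mid wrist [(0.94, [260.0, 160.0], [0.3919, -0.3282])]
filter_mid top [(0.95, [406.0, 234.0], [0.387, -0.3218])]
filter_mid side [(0.62, [216.0, 356.0], [0.3872, -0.3261])]
lid_mid wrist [(0.95, [114.0, 84.0], [0.4388, -0.117])]
lid_mid top [(0.68, [326.0, 217.0], [0.438, -0.1113]), (0.3, [181.0, 216.0], [0.4454, 0.2729])]
lid_mid side [(0.86, [235.0, 266.0], [0.4407, -0.1158])]
```

View pics/w3.png

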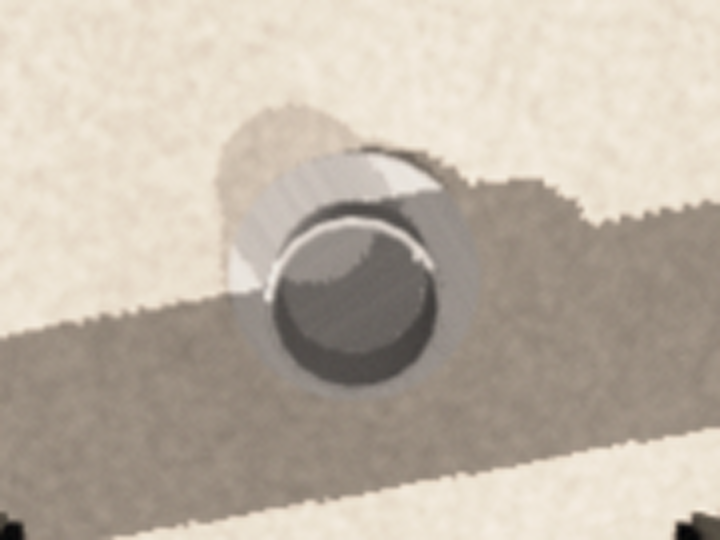

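The cup mouth is centred at (258.5,165) and the flange at (258.5,158.7).

Run:
```python
from h import *
p=shot('wrist'); a=at_z(p,(258.5,165),.061); b=at_z(p,(258.5,158.7),.011); print(a,b)
go(*((a+b)/2)[:2],.036)
```

```text
[ 0.39002177 -0.3265486   0.061     ] [ 0.38944271 -0.3270421   0.011     ]
shift [1.000e-04 3.100e-03 2.193e-01] rows 5 each [0.     0.0006 0.0439] yaw turn(tool z) None
```

>>> {"api": "carry_out", "payload": {"commands": [[[0,0.003,0.04],0,1],[[0,0,0.05],0,1],[[0,0,0.05],0,1],[[0,0,0.04],0,1],[[0,0,0.02],0,1],[[0,0,0.0175],0,1],[[0,0,0],0,1],[[0,0,0],0,0.45],[[0,0,0],0,0.45],[[0,0,0],0,0.45],[[0,0,0],0,0.45],[[0,0,0],0,0.45],[[0,0,0],0,0.45]], "newtons": 20}}

```text
time: 13.35
tool_pos: [0.3894, -0.327, 0.0381]
tool_rot: [3.141, -0.0, 0.258]
contact_force: [-0.8, 1.6, 4.2]
opening: 0.0557
grip_force: 20.0
```

>>> {"api": "carry_out", "payload": {"commands": [[[0,0,-0.03],0,0.45],[[0,0,-0.03],0,0.45],[[0,0,-0.03],0,0.45],[[0,0,-0.03],0,0.45],[[0,0,-0.01],0,0.45],[[0,0,0],0,0.45]]}}

```text
time: 14.1
tool_pos: [0.3893, -0.327, 0.1676]
tool_rot: [3.141, -0.0, 0.258]
contact_force: [-0.1, -0.2, -2.5]
opening: 0.0555
grip_force: 20.0
```

Run:
```python
from h import *
print(robot.observe()['tool_pos'])
go(.605,-.113,.168)
```

```text
[ 0.38930528 -0.32698008  0.16756435]
shift [ 0.2631 -0.1519 -0.0005] rows 6 each [ 0.0439 -0.0253 -0.0001] yaw turn(tool z) None
```

>>> {"api": "carry_out", "payload": {"commands": [[[0.0329,-0.019,0],0,0.45],[[0.0329,-0.019,0],0,0.45],[[0.0329,-0.019,0],0,0.45],[[0.0329,-0.019,0],0,0.45],[[0.0329,-0.019,0],0,0.45],[[0.0329,-0.019,0],0,0.45],[[0.0329,-0.019,0],0,0.45],[[0.0329,-0.019,0],0,0.45],[[0,0,0],0,0.45],[[0,0,0],0,0.45]]}}

```text
time: 15.35
tool_pos: [0.6041, -0.1129, 0.1661]
tool_rot: [-3.14, 0.003, 0.258]
contact_force: [-0.2, 0.0, -0.9]
opening: 0.056
grip_force: 20.0
```

Run:
```python
from h import *
print(robot.observe()['tool_pos'])
p=shot('wrist'); save(p,'w4')
b=np.array([.605,-.113,.086]); print('expected rim far edge px',proj(p,b+[.033*.967,.033*.255,0]))
T=toolT()
for r,z in((.044,.1405),(.028,.1905)): # expected flange/cup outline if on tool axis (underside at .1295)
    print([proj(p,T[:3,3]*[1,1,0]+[0,0,z]+r*T[:3,0]*k).round() for k in(1,-1)])
s=shot('side'); save(s,'s4',(240,150,370,280),4)
```

```text
[ 0.60412297 -0.11293655  0.16611357]
expected rim far edge px [256.35103555 151.23130222]
[array([256., 148.]), array([256., 268.])]
[array([256., 193.]), array([256., 289.])]
```

View pics/w4.png

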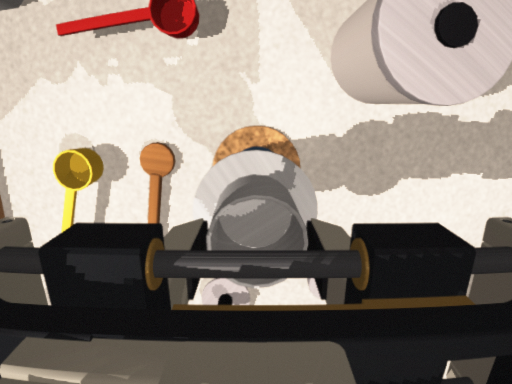

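>>> {"api": "carry_out", "payload": {"commands": [[[0.001,0,0.02],0,0.45],[[0,0,0.012],0,0.45],[[0,0,0.008],0,0.45],[[0,0,0.005],0,0.45],[[0,0,0.002],0,0.45],[[0,0,0],0,0.45],[[0,0,0],0,0.45]]}}

```text
time: 16.32
tool_pos: [0.6063, -0.1127, 0.1212]
tool_rot: [3.141, -0.001, 0.258]
contact_force: [-0.5, -0.2, -1.1]
opening: 0.0554
grip_force: 20.0
```

>>> {"api": "carry_out", "payload": {"commands": [[[-0.001,0,0.002],0,0.45],[[0,0,0.001],0,0.45],[[0,0,0],0,0.45],[[0,0,0],0,0.45]]}}

```text
time: 16.82
tool_pos: [0.6051, -0.1129, 0.1178]
tool_rot: [3.141, -0.0, 0.258]
contact_force: [0.2, 0.5, -0.8]
opening: 0.0557
grip_force: 20.0
```

>>> {"api": "carry_out", "payload": {"commands": [[[0,0,0.001],0,0.45],[[0,0,0.001],0,0.45],[[0,0,0],0,0.45]]}}

```text
time: 17.2
tool_pos: [0.6055, -0.113, 0.1165]
tool_rot: [3.141, -0.001, 0.258]
contact_force: [-1.3, 1.2, 4.1]
opening: 0.0555
grip_force: 20.0
```

Contact at the expected height. I'll release and retreat.

>>> {"api": "carry_out", "payload": {"commands": [[[0,0,0],0,0.65],[[0,0,0],0,0.8],[[0,0,0],0,1],[[0,0,0],0,1],[[0,0,0],0,1],[[0,0,-0.03],0,1],[[0,0,-0.04],0,1],[[0,0,-0.04],0,1],[[0,0,-0.04],0,1],[[0,0,0],0,1],[[0,0,0],0,1]]}}

```text
time: 18.58
tool_pos: [0.6047, -0.1128, 0.2651]
tool_rot: [-3.141, 0.001, 0.258]
contact_force: [0.2, -0.2, -0.1]
opening: 0.0919
grip_force: 0.0
```

Run:
```python
from h import *
print(robot.observe()['tool_pos'])
p,q=est(['wrist','side'],['filter_mid'],.078); est(['wrist','side'],['tumbler_mid'],.006)
save(p,'w5',(170,90,350,225),3)
go(.438,-.115,.25)
```

```text
[ 0.60470226 -0.11276556  0.26506994]
filter_mid wrist [(0.68, [256.0, 169.0], [0.6077, -0.1124])]
filter_mid side [(0.81, [307.0, 237.0], [0.6074, -0.1083])]
tumbler_mid wrist []
tumbler_mid side [(0.77, [301.0, 255.0], [0.5988, -0.119])]
shift [-0.162  -0.0405  0.0155] rows 4 each [-0.0405 -0.0101  0.0039] yaw turn(tool z) None
```

View pics/w5.png

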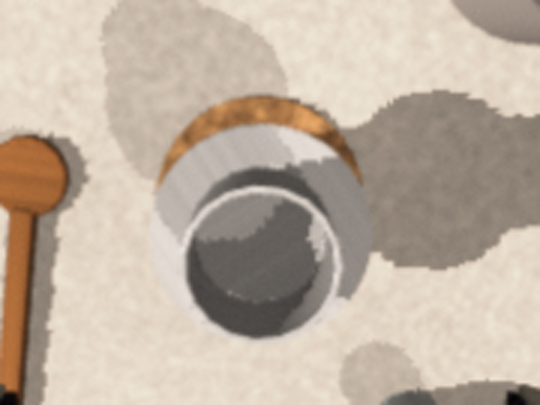

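The filter sits level, with its cup mouth at (257.3,177.3). Next is the lid.

>>> {"api": "carry_out", "payload": {"commands": [[[-0.0405,-0.0101,0],0,1],[[-0.0405,-0.0101,0],0,1],[[-0.0405,-0.0101,0],0,1],[[-0.0405,-0.0101,0],0,1],[[0,0,0],0,1],[[0,0,0],0,1]]}}

```text
time: 19.73
tool_pos: [0.4389, -0.1153, 0.2662]
tool_rot: [3.141, -0.001, 0.258]
contact_force: [0.7, -0.5, -0.4]
opening: 0.0917
grip_force: 0.0
```

Run:
```python
from h import *
print(robot.observe()['tool_pos'])
T=toolT()
p,q=est(['wrist','side'],['lid_mid'])
c=robot.tip_of(p,'lid_mid')[0]['at']
g=cv2.cvtColor(p['pixels'],cv2.COLOR_RGB2HSV)
m=cv2.inRange(g,(0,0,0),(179,255,45)); m[:, :int(c[0])-30]=0; m[:,int(c[0])+30:]=0; m[:int(c[1])-40]=0; m[int(c[1])+40:]=0
n,l,st,ce=cv2.connectedComponentsWithStats(m); print([(s.tolist(),x.round(1).tolist()) for s,x in zip(st[1:],ce[1:]) if s[4]>15])
save(p,'w6',(int(c[0])-60,int(c[1])-60,int(c[0])+60,int(c[1])+60),5)
# filter mouth as seen in w5
p['c2w']=np.block([[R.from_euler('xyz',[-3.141,.001,.258]).as_matrix(),np.array([[.6047],[-.1128],[.2651]])],[0,0,0,1]])@p['T_tool_cam']
print('filter mouth',at_z(p,(257.3,177.3),.139))
```

```text
[ 0.43894432 -0.11534461  0.26618929]
lid_mid wrist [(0.74, [256.0, 161.0], [0.435, -0.1172])]
lid_mid side []
[([251, 156, 12, 14, 130], [256.4, 162.4])]
filter mouth [ 0.60566901 -0.11385239  0.139     ]
```

View pics/w6.png

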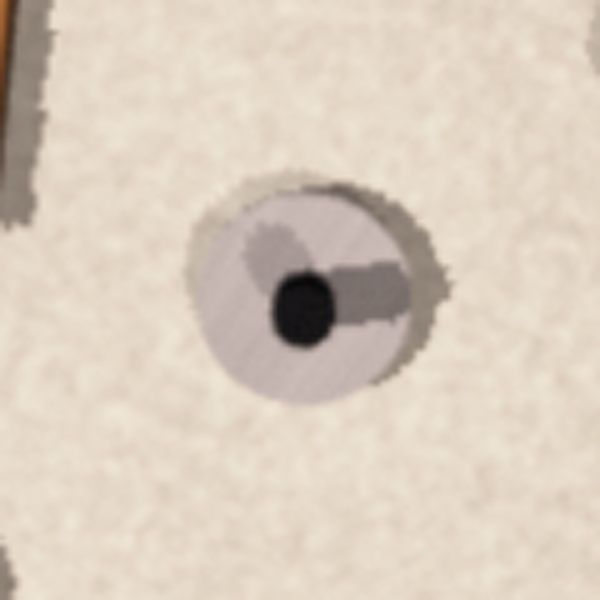

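Run:
```python
from h import *
p=shot('wrist'); a=at_z(p,(257,160.6),.011); b=at_z(p,(256.4,162.4),.026); print(a,b); go(*((a+b)/2)[:2],.032)
```

```text
[ 0.43433427 -0.11750051  0.011     ] [ 0.4342569  -0.11664127  0.026     ]
shift [-0.0046  0.0009  0.2335] rows 5 each [-0.0009  0.0002  0.0467] yaw turn(tool z) None
```

>>> {"api": "carry_out", "payload": {"commands": [[[-0.0045,0.001,0.04],0,0.8],[[0,0,0.05],0,0.6],[[0,0,0.05],0,0.5],[[0,0,0.05],0,0.5],[[0,0,0.025],0,0.5],[[0,0,0.0175],0,0.5],[[0,0,0],0,0.5],[[0,0,0],0,0.1],[[0,0,0],0,0.1],[[0,0,0],0,0.1],[[0,0,0],0,0.1],[[0,0,0],0,0.1],[[0,0,0],0,0.1]], "newtons": 20}}

```text
time: 21.65
tool_pos: [0.434, -0.1173, 0.0333]
tool_rot: [3.141, 0.0, 0.258]
contact_force: [-0.0, -0.1, -0.3]
opening: 0.009
grip_force: 0.0
```

The grip came up empty, so I'm backing off to look.

>>> {"api": "carry_out", "payload": {"commands": [[[0,0,0],0,0.5],[[0,0,0],0,0.5],[[0,0,0],0,0.5],[[0,0,-0.05],0,0.7],[[0,0,-0.05],0,0.8],[[0,0,-0.05],0,1],[[0,0,0],0,1],[[0,0,0],0,1]]}}

```text
time: 22.65
tool_pos: [0.4335, -0.117, 0.1827]
tool_rot: [-3.141, 0.001, 0.258]
contact_force: [-0.7, 0.8, 0.1]
opening: 0.0849
grip_force: 0.0
```

Run:
```python
from h import *
p,q=est(['wrist','side'],['lid_mid']); im=np.hstack([p['pixels'],np.zeros_like(p['pixels'])]); save(p,'w7')
```

```text
lid_mid wrist [(0.81, [258.0, 172.0], [0.4326, -0.1193])]
lid_mid side [(0.66, [231.0, 269.0], [0.4314, -0.1248])]
```

View pics/w7.png

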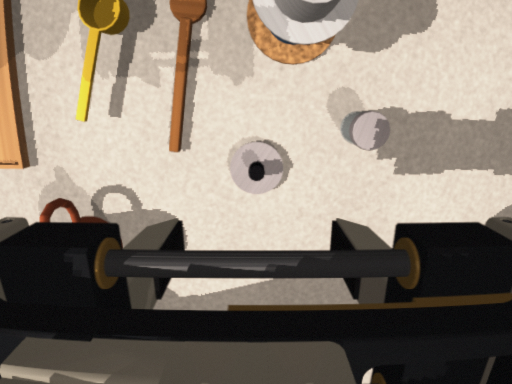

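The lid is still upright with its knob at (257,171) and its disc at (257,167). Re-measuring.

Run:
```python
from h import *
p=shot('wrist'); T=toolT(); print(T[:3,3])
g=cv2.cvtColor(p['pixels'],cv2.COLOR_RGB2HSV)
m=cv2.inRange(g,(0,0,0),(179,255,45)); m[:150]=0;m[195:]=0;m[:,:235]=0;m[:,280:]=0
n,l,st,ce=cv2.connectedComponentsWithStats(m); print(st[1:],ce[1:])
for uv,z in(((257,167),.011),((257,172.5),.037),(ce[1],.026)):
    X=at_z(p,uv,z); print(X, T[:3,:3].T@(X-T[:3,3]))
# project expected model at best guess
for X in (at_z(p,(257,167),.011),):
    for z,r in((.011,.031),(.037,.009)):
        c=np.array([X[0],X[1],z]); print(z,[proj(p,c+r*T[:3,0]*k).round(1) for k in(1,-1)],[proj(p,c+r*T[:3,1]*k).round(1) for k in(1,-1)])
save(p,'w8',(210,130,300,205),6)
```

```text
[ 0.43351709 -0.11701754  0.18220353]
[[250 162  15  18 212]] [[256.64150943 170.38207547]]
[ 0.43561594 -0.11721086  0.011     ] [0.00230333 0.00097129 0.17119825]
[ 0.43486418 -0.11741042  0.037     ] [0.00147648 0.00093477 0.14519979]
[ 0.4347421  -0.11703104  0.026     ] [0.00147588 0.00055282 0.15620038]
0.011 [array([257. , 140.1]), array([257. , 192.7])] [array([283.8, 167. ]), array([230.2, 167. ])]
0.037 [array([257. , 163.5]), array([257. , 179.9])] [array([265.4, 171.8]), array([248.6, 171.8])]
```

View pics/w8.png

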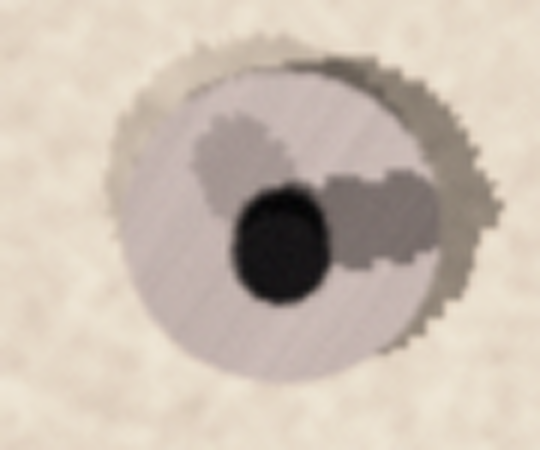

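>>> {"api": "carry_out", "payload": {"commands": [[[0.0018,0.0007,0.05],0,0.5],[[0,0,0.05],0,0.5],[[0,0,0.035],0,0.5],[[0,0,0.0155],0,0.5],[[0,0,0],0,0.5],[[0,0,0],0,0.2],[[0,0,0],0,0.2],[[0,0,0],0,0.2],[[0,0,0],0,0.2]], "newtons": 10}}

```text
time: 24.02
tool_pos: [0.4362, -0.1175, 0.0332]
tool_rot: [3.141, -0.001, 0.258]
contact_force: [-0.6, -0.2, -0.2]
opening: 0.0187
grip_force: 0.0
```

Run:
```python
from h import *
s=robot.observe(); print(s['opening'],s['grip_force'],s['tool_pos'])
p=shot('side'); u,v=proj(p,s['tool_pos']).astype(int); print(u,v, proj(p,np.array([.435,-.117,.037])))
q=shot('wrist'); a=p['pixels'][v-50:v+50,u-60:u+60]; 
im=np.hstack([cv2.resize(a,(460,384)),q['pixels'][:,170:340]*1]); cv2.imwrite('pics/s9.png',im[...,::-1])
```

```text
0.018712449751047362 0.0 [ 0.43615235 -0.11753609  0.03316329]
232 263 [232.09845016 262.51751022]
```

View pics/s9.png

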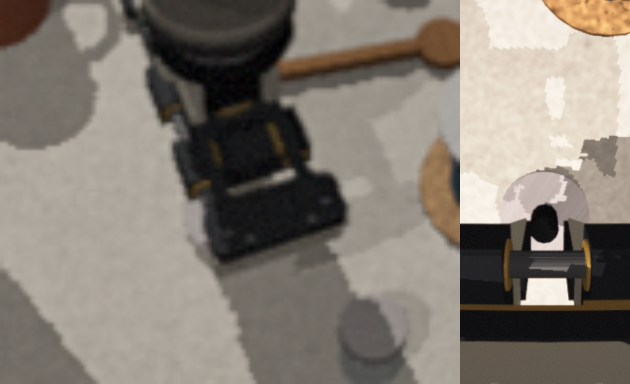

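Run:
```python
from h import *
q=shot('wrist'); T=toolT()
for x in(0,.005,.01,.015,.02,.025):
  c=T@np.array([x,0,0,1]); c=c[:3]; o=[]
  for z,r in((.011,.031),(.037,.009)):
    k=np.array([c[0],c[1],z]); o+=[proj(q,k+r*T[:3,0]*s)[1].round() for s in(1,-1)]+[proj(q,k+r*T[:3,1]*s)[0].round() for s in(1,-1)]
  print(x,o)
g=cv2.cvtColor(q['pixels'],cv2.COLOR_RGB2HSV); print(g[195:260:3,254,2])
```

```text
0 [np.float64(169.0), np.float64(254.0), np.float64(301.0), np.float64(210.0), np.float64(214.0), np.float64(242.0), np.float64(271.0), np.float64(241.0)]
0.005 [np.float64(161.0), np.float64(248.0), np.float64(301.0), np.float64(210.0), np.float64(206.0), np.float64(234.0), np.float64(271.0), np.float64(240.0)]
0.01 [np.float64(154.0), np.float64(242.0), np.float64(302.0), np.float64(210.0), np.float64(198.0), np.float64(227.0), np.float64(271.0), np.float64(240.0)]
0.015 [np.float64(146.0), np.float64(235.0), np.float64(302.0), np.float64(209.0), np.float64(190.0), np.float64(219.0), np.float64(271.0), np.float64(240.0)]
0.02 [np.float64(138.0), np.float64(228.0), np.float64(302.0), np.float64(209.0), np.float64(181.0), np.float64(211.0), np.float64(271.0), np.float64(240.0)]
0.025 [np.float64(130.0), np.float64(222.0), np.float64(303.0), np.float64(209.0), np.float64(173.0), np.float64(203.0), np.float64(271.0), np.float64(240.0)]
[197 197 194  75  13   7   8  12  18  18  18  17  18  22  21  19 170 231
 227  41  47  55]
```

The knob really is between the fingers, which stand at 18.7 mm against its 18 mm. I'll close further now and watch.

>>> {"api": "carry_out", "payload": {"commands": [[[0,0,0],0,0.15],[[0,0,0],0,0.15],[[0,0,0],0,0.15]], "newtons": 10}}

```text
time: 24.55
tool_pos: [0.4359, -0.1175, 0.0328]
tool_rot: [3.142, 0.0, 0.258]
contact_force: [0.4, -1.1, 0.6]
opening: 0.0134
grip_force: 0.0
```

Run:
```python
from h import *
print(robot.tcp_to_tips, robot.observe()['opening'])
q=shot('wrist'); T=toolT()
for y in(-.0067,.0067):
  print([proj(q,(T@[x,y,z,1])[:3]).round(0).tolist() for x in(-.0095,.0095) for z in(.017,0,-.02)])
save(q,'w10',(190,150,320,310),4.5)
```

```text
0.017 0.013397565343072043
[[246.0, 229.0], [245.0, 240.0], [244.0, 255.0], [246.0, 202.0], [245.0, 211.0], [243.0, 223.0]]
[[266.0, 229.0], [266.0, 240.0], [268.0, 255.0], [266.0, 202.0], [267.0, 211.0], [268.0, 224.0]]
```

View pics/w10.png

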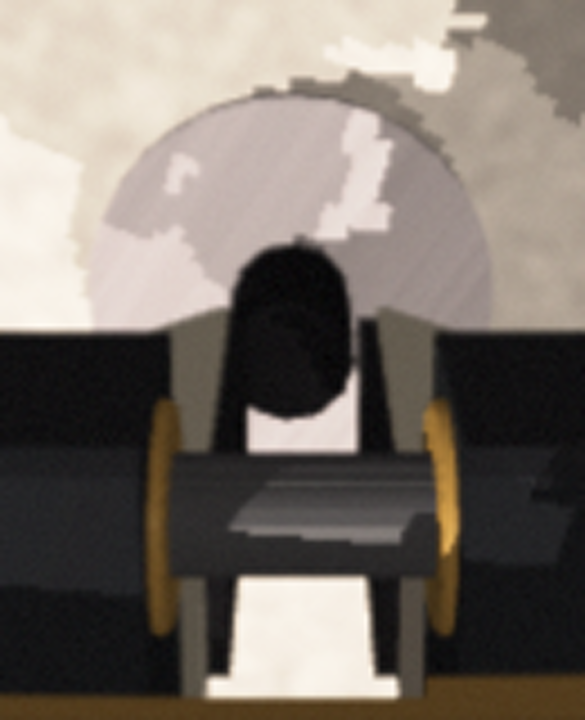

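Closing to 13 mm gave no grip force and the lid did not move. Judging from the pads' gap and row, the tips seem to pass above the knob. I'll open and probe downward gently to test the real tip height.

>>> {"api": "carry_out", "payload": {"commands": [[[0,0,0],0,0.4],[[0,0,0],0,0.4],[[0,0,0],0,0.4],[[0,0,0.002],0,0.4],[[0,0,0.002],0,0.4],[[0,0,0.001],0,0.4],[[0,0,0.001],0,0.4],[[0,0,0],0,0.4]]}}

```text
time: 25.6
tool_pos: [0.4359, -0.1175, 0.0267]
tool_rot: [-3.142, 0.0, 0.258]
contact_force: [0.3, -0.4, 0.2]
opening: 0.0366
grip_force: 0.0
```

>>> {"api": "carry_out", "payload": {"commands": [[[0,0,0.002],0,0.4],[[0,0,0.001],0,0.4],[[0,0,0],0,0.4]]}}

```text
time: 25.98
tool_pos: [0.4359, -0.1174, 0.0237]
tool_rot: [-3.142, 0.0, 0.258]
contact_force: [0.4, 0.1, -0.8]
opening: 0.0368
grip_force: 0.0
```

The tips are nominally below the disc top yet touch nothing, so the real tips are higher than reported. Continuing down in small steps.

>>> {"api": "carry_out", "payload": {"commands": [[[0,0,0.003],0,0.4],[[0,0,0.003],0,0.4],[[0,0,0.003],0,0.4],[[0,0,0],0,0.4],[[0,0,0],0,0.15],[[0,0,0],0,0.15],[[0,0,0],0,0.15],[[0,0,0],0,0.15],[[0,0,0],0,0.15]], "newtons": 10}}

```text
time: 27.1
tool_pos: [0.436, -0.1175, 0.0149]
tool_rot: [3.141, -0.0, 0.258]
contact_force: [-0.2, -0.1, -0.3]
opening: 0.0176
grip_force: 10.0
```

Gripped at 17.6 mm. I'll go a bit deeper for a firmer hold.

>>> {"api": "carry_out", "payload": {"commands": [[[0,0,0],0,0.35],[[0,0,0],0,0.35],[[0,0,0],0,0.35],[[0,0,0.002],0,0.35],[[0,0,0.002],0,0.35],[[0,0,0.002],0,0.35],[[0,0,0.001],0,0.35],[[0,0,0],0,0.35]]}}

```text
time: 28.1
tool_pos: [0.4359, -0.1175, 0.0077]
tool_rot: [-3.142, 0.0, 0.258]
contact_force: [0.2, -1.1, -0.3]
opening: 0.0317
grip_force: 0.0
```

>>> {"api": "carry_out", "payload": {"commands": [[[0,0,0],0,0.1],[[0,0,0],0,0.1],[[0,0,0],0,0.1],[[0,0,0],0,0.1],[[0,0,0],0,0.1],[[0,0,-0.01],0,0.1],[[0,0,-0.03],0,0.1],[[0,0,0],0,0.1]], "newtons": 20}}

```text
time: 29.1
tool_pos: [0.4374, -0.1181, 0.0498]
tool_rot: [3.139, -0.004, 0.258]
contact_force: [0.9, -0.2, -0.9]
opening: 0.0171
grip_force: 20.0
```

>>> {"api": "carry_out", "payload": {"commands": [[[0,0,-0.04],0,0.1],[[0,0,-0.04],0,0.1],[[0,0,-0.045],0,0.1],[[0,0,0],0,0.1],[[0,0,0],0,0.1]]}}

```text
time: 29.72
tool_pos: [0.4353, -0.1171, 0.1718]
tool_rot: [-3.141, 0.001, 0.258]
contact_force: [0.5, -0.5, -0.4]
opening: 0.0171
grip_force: 20.0
```

Run:
```python
from h import *
s=robot.observe(); print(s['tool_pos'],s['opening'])
p=shot('wrist'); T=toolT()
g=cv2.cvtColor(p['pixels'],cv2.COLOR_RGB2HSV)
print('disc px rows at col 255', [int(v) for v in g[150:250:4,235,2]])
for x in(-.004,-.002,0,.002,.004):
  k=(T@[x,0,0,1])[:3]; u=s['tool_pos'][2]-.0077
  print(x,'disc far edge',proj(p,np.array([k[0],k[1],u+.011])+.031*T[:3,0]).round(1),'knob near top',proj(p,np.array([k[0],k[1],u+.037])-.009*T[:3,0]).round(1))
save(p,'w11',(190,130,330,270),4)
go(.6056,-.1136,.172)
```

```text
[ 0.43525054 -0.11713611  0.17178178] 0.01711373158615482
disc px rows at col 255 [247, 247, 250, 247, 247, 248, 247, 248, 247, 189, 200, 192, 144, 178, 194, 189, 154, 114, 98, 96, 82, 60, 33, 18, 17]
-0.004 disc far edge [255.3 184.7] knob near top [255.2 269.8]
-0.002 disc far edge [255.3 181.4] knob near top [255.2 266.5]
0 disc far edge [255.3 178. ] knob near top [255.2 263.2]
0.002 disc far edge [255.3 174.6] knob near top [255.2 259.8]
0.004 disc far edge [255.3 171.2] knob near top [255.2 256.4]
shift [ 0.1658  0.0402 -0.0011] rows 4 each [ 0.0415  0.01   -0.0003] yaw turn(tool z) None
```

View pics/w11.png

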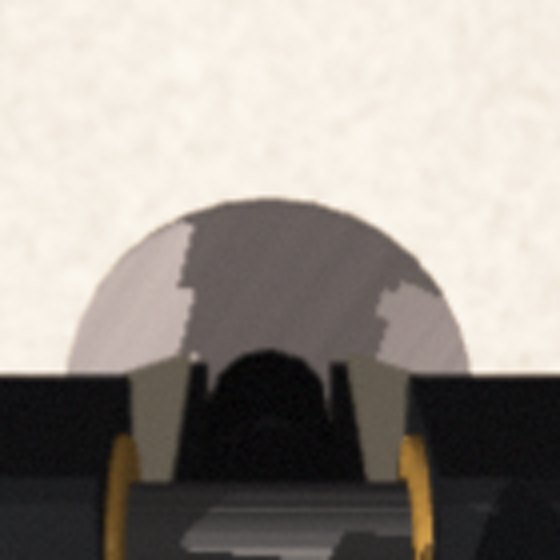

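The lid hangs level, with its disc's far edge at row 179 against 178 expected, so it is within about 1 mm of the tool axis. Moving over the filter.

>>> {"api": "carry_out", "payload": {"commands": [[[0.0277,0.0067,0],0,0.1],[[0.0277,0.0067,0],0,0.1],[[0.0277,0.0067,0],0,0.1],[[0.0277,0.0067,0],0,0.1],[[0.0277,0.0067,0],0,0.1],[[0.0277,0.0067,0],0,0.1],[[0,0,0],0,0.1],[[0,0,0],0,0.1]]}}

```text
time: 30.78
tool_pos: [0.6056, -0.1137, 0.1712]
tool_rot: [-3.14, 0.003, 0.258]
contact_force: [-1.3, -1.2, -1.2]
opening: 0.0171
grip_force: 20.0
```

Run:
```python
from h import *
for i in range(3): print(robot.observe()['tool_pos']); shot('side')
go(.6064,-.1134,.1387)
```

```text
[ 0.60564354 -0.11369962  0.17117686]
[ 0.60571447 -0.11384066  0.17173779]
[ 0.60584511 -0.11389988  0.17217843]
shift [ 0.0005 -0.0005  0.0339] rows 1 each [ 0.0005 -0.0005  0.0339] yaw turn(tool z) None
```

>>> {"api": "carry_out", "payload": {"commands": [[[0.0005,0,0.012],0,0.1],[[0,0,0.008],0,0.1],[[0,0,0.005],0,0.1],[[0,0,0.004],0,0.1],[[0,0,0.002],0,0.1],[[0,0,0],0,0.1],[[0,0,0],0,0.1]]}}

```text
time: 31.8
tool_pos: [0.6076, -0.1139, 0.1421]
tool_rot: [3.141, -0.0, 0.258]
contact_force: [-0.2, -0.0, -1.6]
opening: 0.0171
grip_force: 20.0
```

>>> {"api": "carry_out", "payload": {"commands": [[[-0.001,0,0.001],0,0.1],[[0,0,0.001],0,0.1],[[0,0,0.001],0,0.1],[[0,0,0],0,0.1]]}}

```text
time: 32.3
tool_pos: [0.6065, -0.1141, 0.139]
tool_rot: [3.141, -0.0, 0.258]
contact_force: [-0.3, 0.2, 1.1]
opening: 0.0168
grip_force: 20.0
```

>>> {"api": "carry_out", "payload": {"commands": [[[0,0,0.0005],0,0.1],[[0,0,0],0,0.22],[[0,0,0],0,0.3],[[0,0,0],0,0.4],[[0,0,0],0,0.4],[[0,0,-0.03],0,0.4],[[0,0,-0.04],0,0.6],[[0,0,-0.04],0,1],[[0,0,0],0,1],[[0,0,0],0,1]]}}

```text
time: 33.55
tool_pos: [0.6061, -0.114, 0.2476]
tool_rot: [-3.141, 0.001, 0.258]
contact_force: [-0.4, -0.6, -0.3]
opening: 0.0723
grip_force: 0.0
```

Run:
```python
from h import *
p=shot('wrist'); T=toolT(); print(T[:3,3])
c=np.array([.6057,-.1139])
for z,r in((.142,.031),(.168,.009)):
    k=np.append(c,z); print(z,[proj(p,k+r*T[:3,i]*s).round(1).tolist() for i in(0,1) for s in(1,-1)])
g=cv2.cvtColor(p['pixels'],cv2.COLOR_RGB2HSV)
m=cv2.inRange(g,(0,0,0),(179,255,45)); m[:140]=0;m[225:]=0;m[:,:225]=0;m[:,290:]=0
n,l,st,ce=cv2.connectedComponentsWithStats(m); print(st[1:],ce[1:])
for c in('wrist','side','top'):
    q=shot(c)
    print(c,[(round(d['p'],2),at_z(q,d['at'],.1495).round(4)) for d in robot.tip_of(q,'lid_mid')],[(round(d['p'],2),at_z(q,d['at'],.1085).round(4)) for d in robot.tip_of(q,'filter_mid')])
```

```text
[ 0.60583841 -0.11387678  0.24695412]
0.142 [[255.8, 150.8], [255.8, 214.1], [288.4, 183.3], [223.2, 183.3]]
0.168 [[255.7, 180.7], [255.7, 200.7], [266.1, 190.8], [245.4, 190.8]]
[[248 176  19  24 355]] [[257.14929577 188.0084507 ]]
wrist [(0.61, array([ 0.6061, -0.1158,  0.1495]))] []
side [(0.55, array([ 0.6148, -0.115 ,  0.1495]))] [(0.68, array([ 0.602 , -0.1141,  0.1085]))]
top [(0.67, array([ 0.5676, -0.0905,  0.1495])), (0.43, array([ 0.6047, -0.1093,  0.1495]))] [(0.47, array([ 0.5966, -0.116 ,  0.1085]))]
```

The lid knob appears at rows 176-200 and columns 248-267, where a seated lid should be, so the stack is good. On to the tools.

>>> {"api": "carry_out", "payload": {"commands": [[[-0.0277,-0.0438,-0.005],0,1],[[-0.0277,-0.0438,-0.005],0,1],[[-0.0277,-0.0438,-0.005],0,1],[[-0.0277,-0.0438,-0.005],0,1],[[0,0,0],0,1],[[0,0,0],0,1]]}}

```text
time: 34.8
tool_pos: [0.4553, 0.0268, 0.2686]
tool_rot: [3.141, -0.001, 0.258]
contact_force: [0.1, 0.1, -0.2]
opening: 0.0916
grip_force: 0.0
```

```bash
cat > tools.py <<'E'
from h import *
def line(p,lo,hi,z,ztop,seed,name,blade,z_b):
    """handle direction and mid from a PCA of handle pixels"""
    m=cv2.inRange(cv2.cvtColor(p['pixels'],cv2.COLOR_RGB2HSV),lo,hi)
    n,l,st,ce=cv2.connectedComponentsWithStats(m)
    ok=[i for i in range(1,n) if st[i][4]>80]; i=min(ok,key=lambda i:np.hypot(*(ce[i]-seed)))
    v,u=np.nonzero(l==i); P=np.array([at_z(p,q,z)[:2] for q in zip(u,v)])
    c=P.mean(0); d=np.linalg.svd(P-c,full_matrices=False)[2][0]; t=(P-c)@d
    # bulky end = blade / bowl
    w=(P-c)@np.array([-d[1],d[0]])
    if np.ptp(w[t<t.min()+.03])>np.ptp(w[t>t.max()-.03]): d=-d; t=-t; w=-w
    print(name,'n',len(u),'box',st[i][:4],'len',np.ptp(t).round(4),'mid',(c+d*(t.max()+t.min())/2).round(4),'yaw',np.arctan2(d[1],d[0]).round(3))
    h=t<t.min()+.07; a=P[h]; ca=a.mean(0); dh=np.linalg.svd(a-ca,full_matrices=False)[2][0]; dh*=np.sign(dh@d)
    end=ca+dh*((a-ca)@dh).min(); print('   handle yaw',np.arctan2(dh[1],dh[0]).round(3),'end',end.round(4),'w',np.ptp((a-ca)@[-dh[1],dh[0]]).round(4))
    return end,dh
E
python3 - <<'E'
from tools import *
print(robot.observe()['tool_pos'])
p=shot('wrist')
print({n:[(round(d['p'],2),np.round(d['at']).tolist(),at_z(p,d['at'],Z[n])[:2].round(3).tolist()) for d in robot.tip_of(p,n)[:3]] for n in('scoop_mid','spoon_mid','tray')})
g=cv2.cvtColor(p['pixels'],cv2.COLOR_RGB2HSV)
for n in('scoop_mid','spoon_mid'):
    for d in robot.find_in(p,n)[:3]: u,v=map(int,np.round(d['at'])); print(n,d,g[v-1:v+2,u-1:u+2].reshape(-1,3).mean(0))
E
```

```text
[0.45528798 0.02680982 0.26863807]
{'scoop_mid': [(0.7, [230.0, 107.0], [0.514, 0.079])], 'spoon_mid': [(0.89, [293.0, 119.0], [0.521, -0.01])], 'tray': [(0.71, [93.0, 119.0], [0.448, 0.272])]}
scoop_mid {'at': [231.9, 76.0], 'p': 0.72} [ 21.11111111 199.33333333 175.55555556]
spoon_mid {'at': [294.5, 96.1], 'p': 0.64} [ 13.         170.11111111 169.44444444]
spoon_mid {'at': [475.3, 8.6], 'p': 0.56} [ 12.88888889  42.88888889 154.22222222]
```

Run:
```python
from tools import *
p=shot('wrist')
e,d=line(p,(22,120,60),(34,255,255),.030,.03,(231,100),'scoop',0,0); m=e+d*.0705; print('scoop mid',m); 
e,d=line(p,(8,110,40),(19,255,255),.010,.012,(294,115),'spoon',0,0); print('spoon mid',e+d*.09)
# tray: rim points by segmentation
m=cv2.inRange(cv2.cvtColor(p['pixels'],cv2.COLOR_RGB2HSV),(5,60,80),(22,255,255))
n,l,st,ce=cv2.connectedComponentsWithStats(m); print([ (s.tolist(),c.round().tolist()) for s,c in zip(st[1:],ce[1:]) if s[4]>300])
q=shot('top'); m=cv2.inRange(cv2.cvtColor(q['pixels'],cv2.COLOR_RGB2HSV),(5,90,50),(22,255,255)); m=cv2.morphologyEx(m,cv2.MORPH_CLOSE,np.ones((7,7)))
cs=cv2.findContours(m,0,1)[0]; c=min(cs,key=lambda c:-cv2.pointPolygonTest(c,(182,214),True)); r=cv2.minAreaRect(c); print('tray top',r)
b=np.array([at_z(q,x,.013)[:2] for x in cv2.boxPoints(r)]); print(b.round(4), b.mean(0).round(4)); print([np.linalg.norm(b[i]-b[i-1]).round(3) for i in range(4)],[np.arctan2(*(b[i]-b[i-1])[::-1]).round(3) for i in range(4)])
```

```text
scoop n 984 box [211  54  42 105] len 0.1389 mid [0.5113 0.0799] yaw -0.101
   handle yaw -0.02 end [0.4419 0.0837] w 0.0106
scoop mid [0.51238309 0.08222338]
spoon n 1520 box [279  54  37 128] len 0.1775 mid [ 0.5179 -0.009 ] yaw 0.114
   handle yaw 0.113 end [ 0.4297 -0.0191] w 0.0118
spoon mid [ 0.51913318 -0.00888937]
[([19, 27, 138, 168, 19985], [91.0, 110.0]), ([344, 42, 50, 74, 1547], [363.0, 81.0]), ([220, 53, 35, 37, 740], [234.0, 70.0]), ([278, 53, 38, 130, 1708], [295.0, 105.0]), ([180, 219, 33, 32, 360], [191.0, 236.0]), ([166, 277, 61, 34, 517], [202.0, 296.0])]
tray top ((180.5882568359375, 214.35296630859375), (85.85761260986328, 70.3353271484375), 75.96376037597656)
[[0.5412 0.3961]
 [0.5854 0.2121]
 [0.3619 0.1571]
 [0.3194 0.3363]] [0.452  0.2754]
[np.float64(0.23), np.float64(0.189), np.float64(0.23), np.float64(0.184)] [np.float64(0.263), np.float64(-1.335), np.float64(-2.901), np.float64(1.804)]
```

Run:
```python
from tools import *
p=shot('wrist')
m=cv2.inRange(cv2.cvtColor(p['pixels'],cv2.COLOR_RGB2HSV),(5,60,80),(22,255,255)); n,l,st,ce=cv2.connectedComponentsWithStats(m)
v,u=np.nonzero(l==l[110,91]); P=np.array([at_z(p,q,.013)[:2] for q in zip(u,v)],np.float32)
r=cv2.minAreaRect(P*1000); print(r, cv2.boxPoints(r).round(1).tolist())
# same, trimmed: robust extents along yaw .24
for yaw in(.22,.24,.26):
  a=np.array([np.cos(yaw),np.sin(yaw)]); b=np.array([-a[1],a[0]]); x=np.percentile(P@a,[.3,99.7]); y=np.percentile(P@b,[.3,99.7]); print(yaw,np.ptp(x),np.ptp(y),a*x.mean()+b*y.mean())
go(.529,-.0078,.1,.113)
```

```text
((453.7630615234375, 273.18328857421875), (230.5955352783203, 188.2408905029297), 13.637839317321777) [[319.5, 337.5], [363.8999938964844, 154.5], [588.0, 208.89999389648438], [543.5999755859375, 391.79998779296875]]
0.22 0.2292858135150263 0.18704153022329068 [0.45380365 0.2731989 ]
0.24 0.22889026318038547 0.1860929056578684 [0.45378796 0.27311476]
0.26 0.23009716279575626 0.18697873346827704 [0.45358005 0.27317029]
shift [0.063  0.0524 0.168 ] rows 4 each [0.0157 0.0131 0.042 ] yaw turn(tool z) 0.1443
```

>>> {"api": "carry_out", "payload": {"commands": [[[0.0163,0.024,0],0,0.5],[[0.0164,0.0239,0],0,0.5],[[0,0,0.04],0.145,0.5],[[0,0,0.05],0,0.5],[[0,0,0.05],0,0.5],[[0,0,0.05],0,0.5],[[0,0,0.03],0,0.5],[[0,0,0.018],0,0.5],[[0,0,0],0,0.5],[[0,0,0],0,0.5]]}}

```text
time: 36.5
tool_pos: [0.4991, -0.0111, 0.031]
tool_rot: [3.141, -0.001, 0.113]
contact_force: [-0.5, -0.3, -0.0]
opening: 0.0458
grip_force: 0.0
```

Run:
```python
from tools import *
s=robot.observe(); print(s['tool_pos'],s['tool_rot'][2],s['contact_force'])
p=shot('wrist'); T=toolT()
m=cv2.inRange(cv2.cvtColor(p['pixels'],cv2.COLOR_RGB2HSV),(8,110,40),(19,255,255)); m[:, :200]=0; m[:,310:]=0
for r in range(60,215,15):
    u=np.nonzero(m[r])[0]
    if len(u): X=at_z(p,(u.mean(),r),.012); print(r,u.min(),u.max(),(T[:3,:3].T@(X-T[:3,3])).round(4))
```

```text
[ 0.49913723 -0.01106002  0.03102068] 0.11277111642049276 [-0.497921   -0.32824895 -0.01746565]
60 229 283 [0.0977 0.0002 0.0194]
75 225 287 [0.0891 0.0002 0.0194]
90 228 284 [0.0803 0.0002 0.0194]
105 243 269 [0.0714 0.0002 0.0194]
120 247 265 [0.0624 0.0002 0.0194]
135 248 265 [0.0531 0.0006 0.0193]
150 248 264 [0.0437 0.0002 0.0193]
165 248 264 [0.034  0.0002 0.0193]
180 248 264 [0.0241 0.0002 0.0193]
195 248 264 [0.0139 0.0002 0.0193]
210 248 264 [0.0034 0.0002 0.0193]
```

Spoon aligned, with an offset of 0.2 mm. Lowering.

>>> {"api": "carry_out", "payload": {"commands": [[[0,0,0.007],0,0.4],[[0,0,0.007],0,0.4],[[0,0,0.007],0,0.4],[[0,0,0.003],0,0.4],[[0,0,0.002],0,0.4],[[0,0,0],0,0.4]]}}

```text
time: 37.3
tool_pos: [0.4985, -0.0109, 0.0042]
tool_rot: [3.142, 0.0, 0.113]
contact_force: [0.3, -0.2, -0.3]
opening: 0.0363
grip_force: 0.0
```

>>> {"api": "carry_out", "payload": {"commands": [[[0,0,0.003],0,0.4],[[0,0,0.003],0,0.4],[[0,0,0],0,0.4]]}}

```text
time: 37.67
tool_pos: [0.4983, -0.0109, -0.0019]
tool_rot: [-3.142, 0.0, 0.113]
contact_force: [-0.8, 0.4, -0.1]
opening: 0.0365
grip_force: 0.0
```

>>> {"api": "carry_out", "payload": {"commands": [[[0,0,0.002],0,0.4],[[0,0,0.002],0,0.4],[[0,0,0],0,0.4]]}}

```text
time: 38.05
tool_pos: [0.4983, -0.0109, -0.0059]
tool_rot: [-3.142, 0.0, 0.113]
contact_force: [0.4, 0.1, -0.4]
opening: 0.0367
grip_force: 0.0
```

>>> {"api": "carry_out", "payload": {"commands": [[[0,0,0.002],0,0.4],[[0,0,0.002],0,0.4],[[0,0,0],0,0.4]]}}

```text
time: 38.42
tool_pos: [0.4983, -0.0109, -0.0099]
tool_rot: [-3.142, 0.0, 0.113]
contact_force: [0.4, -0.1, 0.4]
opening: 0.0365
grip_force: 0.0
```

>>> {"api": "carry_out", "payload": {"commands": [[[0,0,0.001],0,0.4],[[0,0,0.001],0,0.4],[[0,0,0],0,0.4]]}}

```text
time: 38.8
tool_pos: [0.4984, -0.0109, -0.0118]
tool_rot: [3.142, 0.0, 0.113]
contact_force: [-0.7, -0.2, -0.4]
opening: 0.0365
grip_force: 0.0
```

Tips should be about 4 mm above the counter. Close.

>>> {"api": "carry_out", "payload": {"commands": [[[0,0,0],0,0.05],[[0,0,0],0,0.05],[[0,0,0],0,0.05],[[0,0,0],0,0.05],[[0,0,0],0,0.05]], "newtons": 30}}

```text
time: 39.42
tool_pos: [0.4985, -0.0109, -0.0117]
tool_rot: [3.141, -0.0, 0.113]
contact_force: [-0.8, 0.0, -0.6]
opening: 0.0118
grip_force: 30.0
```

>>> {"api": "carry_out", "payload": {"commands": [[[0,0,-0.02],0,0.05],[[0,0,-0.04],0,0.05],[[0,0,-0.04],0,0.05],[[0,0,0],0,0.05]]}}

```text
time: 39.92
tool_pos: [0.5005, -0.0112, 0.0911]
tool_rot: [3.14, -0.006, 0.113]
contact_force: [0.7, -0.0, -0.6]
opening: 0.0118
grip_force: 30.0
```

Run:
```python
from tools import *
go(.4434,.2263,.088,.238)
```

```text
shift [-0.03   -0.2425  0.0025] rows 5 each [-0.006  -0.0485  0.0005] yaw turn(tool z) -0.1252
```

>>> {"api": "carry_out", "payload": {"commands": [[[-0.0047,-0.0403,0],0,0.05],[[-0.0047,-0.0403,0],0,0.05],[[-0.0047,-0.0403,0],0,0.05],[[-0.0047,-0.0403,0],0,0.05],[[-0.0047,-0.0403,0],0,0.05],[[-0.0047,-0.0403,0],0,0.05],[[0,0,0],-0.125,0.05],[[0,0,0],0,0.05],[[0,0,0],0,0.05]]}}

```text
time: 41.05
tool_pos: [0.443, 0.2257, 0.0877]
tool_rot: [3.141, 0.001, 0.235]
contact_force: [-0.6, 0.1, -0.6]
opening: 0.0118
grip_force: 30.0
```

Run:
```python
from tools import *
s=robot.observe(); print(s['tool_pos'],s['tool_rot'],s['opening'])
p=shot('wrist'); T=toolT(); h=T[2,3]+.0117+.006
g=cv2.cvtColor(p['pixels'],cv2.COLOR_RGB2HSV)
# expected blade far end & mid, vs colour row profile on the centre column
for x in(.0906,.1106): 
    X=(T@[x,0,0,1])[:3]; X[2]=h+.005; print(x,proj(p,X).round())
print([g[r,256].tolist() for r in range(30,200,12)])
```

```text
[0.44298715 0.22570514 0.08768584] [3.14136439e+00 1.16891064e-03 2.34906408e-01] 0.011814252091656497
0.0906 [256.  62.]
0.1106 [256.  17.]
[[13, 167, 192], [13, 170, 203], [14, 167, 208], [13, 168, 187], [14, 167, 198], [13, 167, 180], [13, 169, 164], [13, 168, 167], [13, 167, 169], [13, 167, 169], [13, 169, 174], [12, 172, 92], [12, 164, 92], [12, 167, 93], [13, 168, 91]]
```

>>> {"api": "carry_out", "payload": {"commands": [[[0,0,0.04],0,0.05],[[0,0,0.03],0,0.05],[[0,0,0.012],0,0.05],[[0,0,0.006],0,0.05],[[0,0,0.003],0,0.05],[[0,0,0],0,0.05],[[0,0,0],0,0.05]]}}

```text
time: 41.98
tool_pos: [0.4436, 0.2263, -0.0021]
tool_rot: [-3.142, -0.001, 0.238]
contact_force: [0.7, -0.2, -0.4]
opening: 0.0115
grip_force: 30.0
```

>>> {"api": "carry_out", "payload": {"commands": [[[0,0,0.001],0,0.05],[[0,0,0.001],0,0.05],[[0,0,0],0,0.05]]}}

```text
time: 42.35
tool_pos: [0.4432, 0.2262, -0.0048]
tool_rot: [3.141, 0.0, 0.238]
contact_force: [-0.3, -0.0, -0.1]
opening: 0.0116
grip_force: 30.0
```

>>> {"api": "carry_out", "payload": {"commands": [[[0,0,0.001],0,0.05],[[0,0,0.0005],0,0.05],[[0,0,0],0,0.05]]}}

```text
time: 42.72
tool_pos: [0.4432, 0.2262, -0.0063]
tool_rot: [3.141, 0.0, 0.238]
contact_force: [0.3, 0.4, 0.5]
opening: 0.0116
grip_force: 30.0
```

>>> {"api": "carry_out", "payload": {"commands": [[[0,0,0],0,0.2],[[0,0,0],0,0.3],[[0,0,0],0,0.35],[[0,0,0],0,0.35],[[0,0,-0.03],0,0.35],[[0,0,-0.05],0,0.5],[[0,0,-0.05],0,0.5],[[0,0,-0.05],0,0.5],[[0,0,-0.03],0,0.5],[[0.005,0.05,0],0.134,0.5],[[0.005,0.05,0],0.134,0.5],[[0.01,0.0467,0],0,0.5],[[0,0,0],0,0.5],[[0,0,0],0,0.5]]}}

```text
time: 44.48
tool_pos: [0.4784, 0.0829, 0.2037]
tool_rot: [-3.141, 0.0, -0.031]
contact_force: [0.1, 0.2, 0.2]
opening: 0.0458
grip_force: 0.0
```

Run:
```python
from tools import *
s=robot.observe(); print(s['tool_pos'],s['tool_rot'])
p=shot('wrist'); T=toolT()
m=cv2.inRange(cv2.cvtColor(p['pixels'],cv2.COLOR_RGB2HSV),(22,120,60),(34,255,255)); 
n,l,st,ce=cv2.connectedComponentsWithStats(m); print([(a.tolist(),c.round().tolist()) for a,c in zip(st[1:],ce[1:]) if a[4]>100])
i=1+np.argmax(st[1:,4]); Q=[]
for r in range(st[i][1],st[i][1]+st[i][3],6):
    u=np.nonzero(l[r]==i)[0]; X=at_z(p,(u.mean(),r),.030); Q.append(X[:2]); print(r,u.min(),u.max(),X[:2].round(4))
```

```text
[0.47839236 0.08290839 0.20373952] [-3.14126660e+00  3.44363151e-04 -3.07670091e-02]
[([235, 77, 41, 122, 1687], [256.0, 122.0])]
77 251 260 [0.5805 0.0803]
83 241 270 [0.5741 0.0777]
89 237 274 [0.5678 0.0798]
95 236 275 [0.5614 0.0794]
101 236 275 [0.555 0.08 ]
107 238 273 [0.5485 0.0812]
113 243 267 [0.542 0.082]
119 251 259 [0.5354 0.0822]
125 251 259 [0.5288 0.0825]
131 251 259 [0.5221 0.0827]
137 252 259 [0.5153 0.0823]
143 252 259 [0.5085 0.0825]
149 252 259 [0.5016 0.0827]
155 252 260 [0.4946 0.0824]
161 252 260 [0.4876 0.0826]
167 252 260 [0.4805 0.0828]
173 252 260 [0.4734 0.083 ]
179 252 260 [0.4662 0.0833]
185 252 260 [0.4588 0.0835]
191 252 260 [0.4515 0.0837]
197 252 260 [0.444  0.0839]
```

>>> {"api": "carry_out", "payload": {"commands": [[[0.0396,-0.0008,0],0,0.5],[[0,0,0.05],0,0.5],[[0,0,0.05],0,0.5],[[0,0,0.05],0,0.5],[[0,0,0.025],0,0.5],[[0,0,0.015],0,0.5],[[0,0,0.015],0,0.5],[[0,0,0],0,0.5],[[0,0,0],0,0.05],[[0,0,0],0,0.05],[[0,0,0],0,0.05],[[0,0,0],0,0.05],[[0,0,0],0,0.05],[[0,0,0],0,0.05]], "newtons": 30}}

```text
time: 46.28
tool_pos: [0.5183, 0.0821, -0.001]
tool_rot: [3.141, -0.0, -0.03]
contact_force: [-0.3, 0.4, 2.6]
opening: 0.0106
grip_force: 29.9
```

>>> {"api": "carry_out", "payload": {"commands": [[[0,0,-0.02],0,0.05],[[0,0,-0.04],0,0.05],[[0,0,-0.04],0,0.05],[[-0.0129,-0.039,0],0,0.05],[[-0.0129,-0.039,0],0,0.05],[[-0.0129,-0.039,0],0,0.05],[[-0.0129,-0.039,0],0,0.05],[[-0.0128,-0.039,0],0,0.05],[[-0.0128,-0.0389,0],0,0.05],[[0,0,0],-0.1325,0.05],[[0,0,0],-0.1325,0.05],[[0,0,0],0,0.05],[[0,0,0],0,0.05]]}}

```text
time: 47.9
tool_pos: [0.4481, 0.3182, 0.0987]
tool_rot: [3.141, 0.0, 0.232]
contact_force: [-0.1, -0.1, -0.3]
opening: 0.0102
grip_force: 29.9
```

Run:
```python
from tools import *
s=robot.observe(); print(s['tool_pos'],s['tool_rot'],s['opening'],s['grip_force'])
p=shot('wrist'); T=toolT()
m=cv2.inRange(cv2.cvtColor(p['pixels'],cv2.COLOR_RGB2HSV),(22,120,60),(34,255,255)); n,l,st,ce=cv2.connectedComponentsWithStats(m); i=1+np.argmax(st[1:,4]); print(st[i])
X=(T@[.0417,0,0,1])[:3]; X[2]=T[2,3]+.001+.030
print('bowl rim expected',[proj(p,X+.023*T[:3,k]*sg).round().tolist() for k in(0,1) for sg in(1,-1)])
```

```text
[0.4480895  0.31816965 0.09865161] [3.14147418e+00 2.44920778e-04 2.32030841e-01] 0.010181420794512636 29.921717941761017
[210 124  93  61 889]
bowl rim expected [[255.0, 120.0], [255.0, 215.0], [304.0, 169.0], [207.0, 169.0]]
```

>>> {"api": "carry_out", "payload": {"commands": [[[0,0,0.04],0,0.05],[[0,0,0.03],0,0.05],[[0,0,0.013],0,0.05],[[0,0,0.006],0,0.05],[[0,0,0.003],0,0.05],[[0,0,0],0,0.05],[[0,0,0],0,0.05]]}}

```text
time: 48.82
tool_pos: [0.4486, 0.3185, 0.0075]
tool_rot: [-3.141, -0.001, 0.235]
contact_force: [-0.7, 0.1, 0.2]
opening: 0.0103
grip_force: 29.9
```

>>> {"api": "carry_out", "payload": {"commands": [[[0,0,0.001],0,0.05],[[0,0,0.001],0,0.05],[[0,0,0],0,0.05]]}}

```text
time: 49.2
tool_pos: [0.448, 0.3182, 0.0047]
tool_rot: [3.141, 0.0, 0.235]
contact_force: [0.2, -0.7, -0.7]
opening: 0.0103
grip_force: 29.9
```

>>> {"api": "carry_out", "payload": {"commands": [[[0,0,0.001],0,0.05],[[0,0,0.0005],0,0.05],[[0,0,0],0,0.05]]}}

```text
time: 49.58
tool_pos: [0.448, 0.3183, 0.0038]
tool_rot: [3.142, 0.0, 0.235]
contact_force: [-2.7, -0.9, 5.5]
opening: 0.0104
grip_force: 29.9
```

>>> {"api": "carry_out", "payload": {"commands": [[[0,0,0],0,0.2],[[0,0,0],0,0.3],[[0,0,0],0,0.35],[[0,0,0],0,0.35],[[0,0,-0.03],0,0.35],[[0,0,-0.05],0,0.5],[[0,0,-0.05],0,0.5],[[0,0,-0.05],0,0.5],[[0,0,-0.03],0,0.5],[[-0.02,0.05,0],0,0.5],[[-0.02,0.05,0],0,0.5],[[0,0,0],0,0.5],[[0,0,0],0,0.5]]}}

```text
time: 51.2
tool_pos: [0.4328, 0.212, 0.2135]
tool_rot: [-3.141, -0.001, 0.234]
contact_force: [0.8, 0.1, 0.6]
opening: 0.0459
grip_force: 0.0
```

Run:
```python
from tools import *
s=robot.observe(); print(s['tool_pos'],s['time'])
tr=np.array([.453,.274]); a=np.array([np.cos(.238),np.sin(.238)]); b=np.array([-a[1],a[0]])
def loc(X): return [round(float((X[:2]-tr)@a),4),round(float((X[:2]-tr)@b),4)]
for c in('wrist','top','side'):
    p=shot(c)
    for n in('scoop_mid','spoon_mid'):
        for d in robot.tip_of(p,n)[:3]: print(c,n,round(d['p'],2),np.round(d['at']),loc(at_z(p,d['at'],Z[n]+.005)))
    if c!='top':
        g=cv2.cvtColor(p['pixels'],cv2.COLOR_RGB2HSV)
        n,l,st,ce=cv2.connectedComponentsWithStats(cv2.inRange(g,(22,120,60),(34,255,255))); i=1+np.argmax(st[1:,4]); v,u=np.nonzero(l==i)
        P=np.array([loc(at_z(p,q,.035)) for q in zip(u,v)]); h=P[P[:,0]<0.01]
        print(c,'scoop x range',P[:,0].min(),P[:,0].max(),'handle slope',np.polyfit(h[:,0],h[:,1],1))
    if c=='side':
        for n,z in(('tumbler_mid',.046),('filter_mid',.1085),('lid_mid',.1495),('moka',0),('canister',0),('salt',0)): print(n,[(round(d['p'],2),at_z(p,d['at'],z)[:2].round(3)) for d in robot.tip_of(p,n)[:2]])
```

```text
[0.43281253 0.21204492 0.21353097] 51.2
wrist scoop_mid 0.88 [ 26. 113.] [0.0353, 0.2309]
wrist scoop_mid 0.67 [176. 135.] [0.0043, 0.0411]
wrist spoon_mid 0.59 [248. 138.] [-0.0017, -0.0457]
wrist scoop x range -0.0711 0.0685 handle slope [-0.00694941  0.04327491]
top scoop_mid 0.81 [268. 116.] [0.2017, -0.291]
top scoop_mid 0.81 [ 94. 219.] [0.0416, 0.2269]
top spoon_mid 0.75 [332. 143.] [0.0858, -0.4454]
side scoop_mid 0.79 [150. 152.] [-0.2297, 0.0727]
side scoop_mid 0.73 [333. 202.] [0.2075, -0.2827]
side scoop_mid 0.64 [226. 139.] [0.0044, 0.0494]
side spoon_mid 0.77 [236. 162.] [0.0051, -0.0435]
side spoon_mid 0.53 [227. 151.] [-0.0051, 0.008]
side scoop x range -0.0726 0.0655 handle slope [-0.00670707  0.04472442]
tumbler_mid [(0.61, array([ 0.602, -0.106]))]
filter_mid [(0.93, array([ 0.607, -0.11 ])), (0.18, array([ 0.584, -0.146]))]
lid_mid [(0.94, array([ 0.607, -0.113])), (0.48, array([ 0.587, -0.192]))]
moka [(0.74, array([0.753, 0.229]))]
canister [(0.72, array([ 0.763, -0.208]))]
salt [(0.54, array([ 0.503, -0.206]))]
```

The scoop sits at (0, +0.043) and the spoon at (0, −0.044) in the tray frame, and the stack and bystanders are where they should be. Handing in.

```bash
python3 -c "
from cell import robot
print(robot.hand_in())"
```

```text
the job is handed in; nothing more can be done
None
```

I handed in the job at about 51 s with the dripper stacked on the coaster, the yellow scoop beside the bar and the bamboo spoon in the other compartment; my last measurements were within the limits, but the hand-in returned no verdict.

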